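Switch on the guarded carton loading station with the hook rod

ROBOT

A 6-joint arm with a two-finger parallel gripper is mounted at the origin on the work surface; the furniture and walls round the work are solid. World frame = base frame: x ahead of the robot, y to its left, z up, the work surface at z = 0. Lengths are in mm, angles in degrees, forces in N, time in s.
With the tool pointing down it reaches from about 350 to 850 mm from the base axis. Payload 8.1 kg.
Tool frame: the origin (TCP) lies midway between the tips of the shut fingers; the grasp point (between the pads) lies 19 mm behind it; z points along the fingers, y is the line along which they close (so a half turn about z gives the same grasp; the last joint's range is limited). The gripper opens to 85 mm and grips with 20 to 120 N. Pads are 22 mm wide; open, the fingers measure 114 mm over their backs; the gripper's body (76 mm by 85 mm) begins 54 mm behind the grasp point. The pads swing forward as they close: fully open they stand 13 mm farther back than shut.
Start: joints at [61.857, 7.471, 85.268, -0, 87.261, -4.893], TCP at [236.832, 551.286, 231.292] pointing down, gripper open.
Joint ranges: [-169.43, 169.43], [-51.17, 129.36], [1.28, 143.12], [-76.62, 256.62], [0, 156.53], [-152.29, 152.29]. Speed limits (degrees/s): [136.94, 136.94, 159.86, 180, 180, 180].

INTERFACE

Orientations are given as [roll, pitch, yaw] about the fixed x, y, z axes, in that order (R = Rz(yaw) Ry(pitch) Rx(roll)).
In Python, from bench import r gives the robot as it stands.
- The arm moves only by the tool step_arm, never from a script. Its arguments are lists of equal length, an entry for each row: "delta_pos": the shift along the world's x, y, z in units of 200 mm (1.0 is 200 mm), a list of three; "spin": the turn about the world's z in units of 180 degrees (1.0 is 180 degrees). In form: {"delta_pos": [[dx, dy, dz], ...], "spin": [spin, ...]}. A call has 1 to 8 rows; each row shifts and turns the commanded pose from where the row before left it; what a row does not reach is not made up. A row lasts 1/8 s, in which the tool goes at most 62.5 mm and 10.7 degrees, less where a joint would pass 70% of its speed; a pose out of reach is approached as far as the arm can. A call with a number of a shift or a turn outside -1 to 1 is refused whole. A call with a gripper value outside its range is refused whole. "gripper" is the opening, from -1 (shut) to 1 (fully open), set as the call begins (left out, the last holds). The fingers move at their own pace and stop on an object; "squeeze" is the grip in N (left out, the last holds). Time passes only in rows, so rows that do not move let the fingers close. It gives the time, the measured TCP pose, the force, the opening and the grip force at its end, in the units of the state.
- r.sense(): the state, without advancing time (a new reading comes with each control period).
- r.snapshot(name): name is "scene" or "top"; returns a dict with "pixels" (384x512x3 uint8, blue, green, red), "fx", "fy", "cx", "cy" (pixels), "dist_coeffs" ([k1, k2, p1, p2, k3] as OpenCV has them; the pictures are not rectified), "camera_from_world" (4x4, takes a point from world to camera coordinates). Camera axes: x right, y up, looking along -z (the intrinsics and any distortion apply to the point x, -y, -z); pixel columns grow to the right and rows downward; lengths in mm; the calibration is good to about 2 mm. A picture is of the moment at which its call begins. There is no depth.
- r.hand_in(): hands the job in; it is judged then, once.
The state is a dict: "time": time; "joint_pos": joint angles; "qd": joint speeds; "joint_efforts": joint torques, N m; "tool_pos": TCP position; "tcp_rot": TCP orientation; "ft_force": force on the tool from outside, world axes, zero at the start; "wrist_torque": the same for the moment, N m; "finger_gap": finger opening in mm; "grip_force": force on a finger pad.
Only numpy, scipy, OpenCV 4.12 (cv2) and the standard library are available. Lean on these libraries where they do the work, as an engineer would, in place of code of your own. Each camera call takes 0.05 s, during which the arm holds its last target. There are 200 camera calls.

TASK

Put the carton loading station back into service. Take the orange-handled hook rod from its slanting rest, reach over the yellow guard with it and pull the red switch lever behind the guard fully over towards the guard wall, using only the rod on the lever; then lay the rod back in its rest the way it lay. After that, push the raised loading plate down until it snaps level and stays there, and leave the glue jar and the thread cone where they stand.

Things in the scene. Friction and masses are not known exactly. Their poses are not given: they have to be found in the camera images.
- hook_rod: Loose bent rod, 0.12 kg. Origin: middle of its flat orange handle, 70 (x) x 18 (y) x 30 mm (z). A flat 18 (y) x 10 mm shank runs along +x to x = 150 mm; there an 8 mm round hook turns off along -z to z = -75 mm. Balance x = 65 mm. In its rest it is rolled 30 degrees about x (z leans to the rest's +y, hook down to -y): grip the leaning handle across its y, at the origin, tool along the rod's -z.
- rod_rest: Fixed rest, z up, origin on the bench below the middle of the handle; x (level) along the shank. Two black V saddles 14 mm long at x = 57 and 111 mm carry the shank: a seat sloping 30 degrees down to +y and, square to it, a ledge on the +y side as high as 3 mm above the shank; the -y side is open. The handle hangs free. Base x 30 to 135 mm, 85 mm wide. The rod lifts out along its own z.
- rest_seat (a point): Where the middle of the rod's handle (its origin) belongs in the rest: 115 mm above the rest's origin. At the start the rod may lie up to 6 mm to either side of it along the shank.
- switch_guard: Fixed switch unit, z up, origin on the bench below the lever's pivot. A yellow guard wall, 5 mm thick, 116 mm wide, 114 mm high, stands at x = -77 mm (robot's side); side walls 67 mm high at y = +-56 mm; the far side (base ends at x = 88 mm) is open. Black switch housing in the middle, 58 (x) x 50 mm, 40 mm high.
- switch_lever (a joint): Angle of the red T-shaped switch lever, rad. It pivots about the unit's y axis, 40 mm above the bench. 0: leaning 0.4 rad away from the guard wall (to +x); 0.8: stop, leaning 0.4 rad towards the guard wall (to -x), which is on. It stays where it is left; about 1.2 N at the bar moves it. Starts at 0 to 0.15.
- lever_bar (a point): Middle of the red cross bar on top of the lever, 60 mm from the pivot. The bar is 12 mm thick and 48 mm long along the unit's y axis; the lever below it is an 8 mm rod.
- plate_stand: The fixed blue stand of the loading plate, origin on the bench in the middle of its 112 x 112 mm base. The plate's hinge is at x = -46 mm (robot's side), 46 mm above the bench.
- load_plate (a joint): Angle of the aluminium loading plate, rad. 0: held up by its spring with the far (+x) edge raised; 0.32: stop, level, top face 52 mm above the bench. The spring resists with up to about 8 N at the far edge; past about 0.28 it snaps over and holds the plate level by itself.
- plate_edge (a point): Point on the plate's top face to press: the middle of the yellow strip, 13 mm from the far edge and 85 mm from the hinge. The plate is 98 x 110 mm and 6 mm thick.
- glue_jar: Bystander: white and yellow glue jar with blue cap, 58 mm across, 92 mm tall; origin at its foot.
- thread_cone: Bystander: yellow thread cone, 63 mm across, 113 mm tall; origin at its foot.

How it is judged:
By the outcome, as a careful person would: the job done as asked, in the order asked, and still so for the second after the job is handed in, with the robot touching nothing.
It also fails if it takes over 48 s, if anything falls off the work surface, if the arm or the gripper's body presses on something with over 40 N, if the wrist force passes 120 N, or if a joint passes its speed limit or range.

## Working session

There is one attempt and no reset: what is moved stays moved. The work goes in short steps, Python scripts to look and compute and a tool call to move; the robot and the scene stay as the last step left them, time stands still between calls to the robot, and variables do not carry over. Pictures are saved under pics/ and viewed, at most 10 in all, crops included, and the job is handed in when it is done.

Besides the shell and the picture viewer there is one more tool, called after "Request:" in YAML: its name, and indented under it one key for each argument. step_arm: Moves the arm, as the interface text tells. Shifts and turns lie within -1 to 1; 1 stands for 200 mm of shift or 180 degrees of turn. Its arguments: {"type":"object","properties":{"delta_pos":{"type":"array","items":{"type":"array","items":{"type":"number","minimum":-1,"maximum":1}}},"spin":{"type":"array","items":{"type":"number","minimum":-1,"maximum":1}},"gripper":{"type":"number"},"squeeze":{"type":"number"}},"required":["delta_pos","spin"]}

```bash
mkdir -p pics; cat > h.py <<'E'
import numpy as np, cv2
from bench import r
def snap(n):
    s=r.snapshot(n); K=np.array([[s['fx'],0,s['cx']],[0,s['fy'],s['cy']],[0,0,1.]])
    return s['pixels'],K,np.array(s['dist_coeffs'],float),np.array(s['camera_from_world'],float)
def proj(c,P):
    _,K,D,T=c; P=np.atleast_2d(P); q=P@T[:3,:3].T+T[:3,3]; q=q*[1,-1,-1]
    return cv2.projectPoints(q.astype(float),np.zeros(3),np.zeros(3),K,D)[0][:,0]
def ray(c,uv):
    _,K,D,T=c; p=cv2.undistortPoints(np.array([[uv]],float),K,D)[0,0]
    d=T[:3,:3].T@np.array([p[0],-p[1],-1]); o=-T[:3,:3].T@T[:3,3]; return o,d/np.linalg.norm(d)
def onz(c,uv,z):
    o,d=ray(c,uv); return o+d*(z-o[2])/d[2]
def tri(c1,u1,c2,u2):
    o1,d1=ray(c1,u1);o2,d2=ray(c2,u2)
    s=np.linalg.lstsq(np.array([d1,-d2]).T,o2-o1,rcond=None)[0]
    a,b=o1+s[0]*d1,o2+s[1]*d2; return (a+b)/2,np.linalg.norm(a-b)
E
python3 - <<'E'
from h import *
for n in('scene','top'):
    c=snap(n); cv2.imwrite(f'pics/{n}0.png',cv2.resize(c[0],(800,600),interpolation=cv2.INTER_CUBIC)); print(n,c[1].round(1).tolist(),c[2],ray(c,(256,192)))
print(r.sense())
E
```

```text
scene [[458.6, 0.0, 253.0], [0.0, 458.6, 196.2], [0.0, 0.0, 1.0]] [-0.08910199  0.          0.          0.          0.        ] (array([-621.31900728, -730.18213343,  753.49469296]), array([ 0.74900399,  0.46185796, -0.47505815]))
top [[404.7, 0.0, 256.4], [0.0, 404.7, 197.7], [0.0, 0.0, 1.0]] [0.04299112 0.         0.         0.         0.        ] (array([ 364.31330264,  -80.00236339, 1198.4076797 ]), array([ 0.08015694, -0.00151393, -0.99678111]))
{'time': 0.1, 'joint_pos': array([ 6.18559112e+01,  7.51294899e+00,  8.53236492e+01, -1.66650157e-03,
        8.72612475e+01, -4.89220330e+00]), 'qd': array([ 0.00990762, -0.11257045, -0.03222681,  0.00147867, -0.01082294,
       -0.00978478]), 'joint_efforts': array([ 6.77830976e-04, -5.70953357e+01, -5.01939726e+01, -2.36616133e-04,
        8.32086633e-03, -9.18400161e-06]), 'tool_pos': array([236.60869633, 550.83248858, 230.32088574]), 'tcp_rot': array([-1.79902369e+02, -6.68601199e-03,  1.56748190e+02]), 'ft_force': array([ 0.46125025, -1.12413945,  0.48163933]), 'wrist_torque': array([-0.03938643,  0.01384312,  0.00465865]), 'grip_force': 0.0, 'finger_gap': 85.62830223538234}
```

View pics/scene0.png

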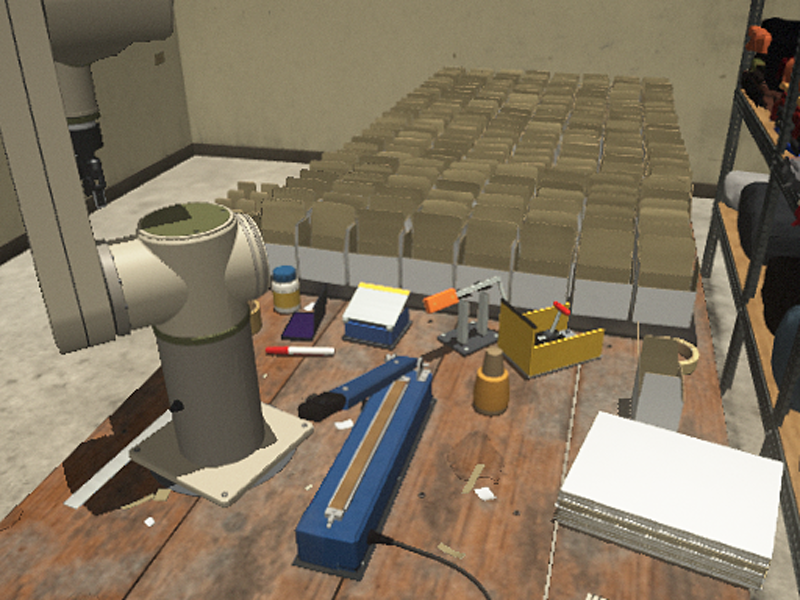

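View pics/top0.png

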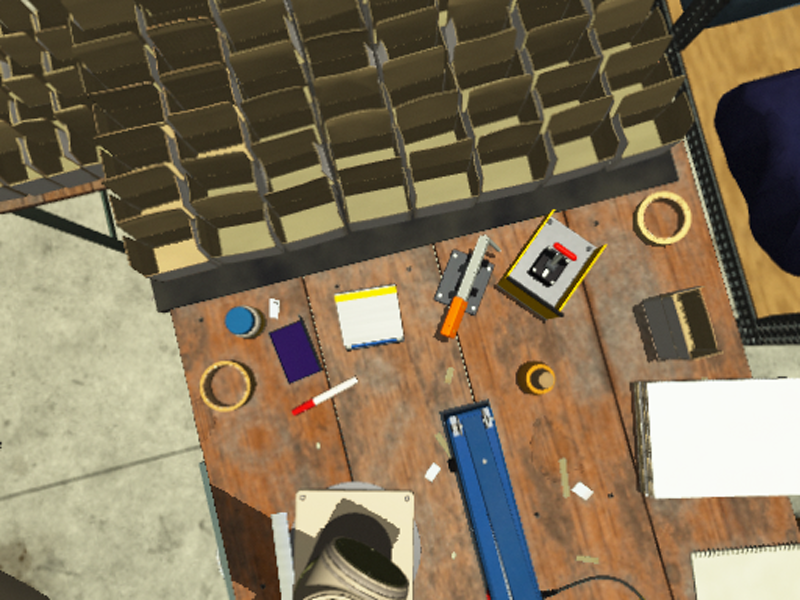

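The views show the orange handle at top (453,318) and scene (440,300). The guard is at top (553,265) with its red bar at (565,252). The plate is at (368,315), the jar at (240,320) and the cone at (540,378).

```bash
cat > m.py <<'E'
from h import *
def masks(img):
    h=cv2.cvtColor(img,cv2.COLOR_BGR2HSV); R=lambda a,b:cv2.inRange(h,a,b)
    return dict(orange=R((6,190,150),(15,255,255)),red=R((0,180,110),(4,255,255))|R((175,180,110),(180,255,255)),yellow=R((20,150,90),(32,255,255)),blue=R((98,100,60),(115,255,255)))
def blobs(m,a=15):
    cs=cv2.findContours(m,cv2.RETR_EXTERNAL,cv2.CHAIN_APPROX_NONE)[0]; o=[]
    for c in cs:
        A=cv2.contourArea(c)
        if A>=a:
            M=cv2.moments(c); o.append((A,np.array([M['m10'],M['m01']])/M['m00'],cv2.boxPoints(cv2.minAreaRect(c))))
    return sorted(o,key=lambda t:-t[0])
E
python3 - <<'E'
from m import *
for n in('scene','top'):
    c=snap(n)
    for k,m in masks(c[0]).items():
        for A,ce,b in blobs(m)[:6]: print(n,k,A,ce.round(1),b.round(1).tolist())
    x0,y0,x1,y1=(200,130,400,250) if n=='top' else (200,160,400,260)
    cv2.imwrite(f'pics/c_{n}.png',cv2.resize(c[0][y0:y1,x0:x1],None,fx=4,fy=4,interpolation=cv2.INTER_CUBIC))
E
```

```text
scene orange 155.5 [282.3 191.8] [[271.6000061035156, 191.0], [289.5, 183.8000030517578], [293.0, 192.60000610351562], [275.1000061035156, 199.8000030517578]]
scene red 38.0 [176.7 223.5] [[170.0, 222.0], [183.0, 222.0], [183.0, 225.0], [170.0, 225.0]]
scene red 23.0 [359.2 196.9] [[353.79998779296875, 194.1999969482422], [355.6000061035156, 192.0], [364.6000061035156, 199.3000030517578], [362.79998779296875, 201.5]]
scene yellow 1537.5 [347.6 218.8] [[317.3999938964844, 238.6999969482422], [320.1000061035156, 193.89999389648438], [386.8999938964844, 198.0], [384.20001220703125, 242.6999969482422]]
scene yellow 104.5 [182.8 191.5] [[174.6999969482422, 187.0], [190.0, 186.0], [190.60000610351562, 195.60000610351562], [175.39999389648438, 196.60000610351562]]
scene yellow 41.5 [359.6 206.1] [[355.1000061035156, 210.1999969482422], [359.0, 200.60000610351562], [364.5, 202.8000030517578], [360.6000061035156, 212.39999389648438]]
scene yellow 24.0 [246.8 184.4] [[229.89999389648438, 182.5], [230.1999969482422, 180.6999969482422], [261.20001220703125, 185.89999389648438], [260.899993896484
[... 1591 characters left out ...]
.9 153.6] [[321.1000061035156, 176.6999969482422], [352.8999938964844, 132.5], [355.1000061035156, 134.10000610351562], [323.3999938964844, 178.3000030517578]]
top yellow 18.0 [339.6 241.6] [[337.0, 234.0], [353.0, 234.0], [353.0, 250.0], [337.0, 250.0]]
top blue 3341.0 [315.3 325.1] [[282.8999938964844, 267.0], [313.20001220703125, 258.79998779296875], [346.79998779296875, 382.79998779296875], [316.3999938964844, 391.0]]
top blue 222.0 [152.9 205. ] [[141.0, 205.0], [153.0, 193.0], [165.0, 205.0], [153.0, 217.0]]
top blue 23.0 [240.3 219.2] [[224.8000030517578, 220.89999389648438], [252.89999389648438, 216.1999969482422], [253.1999969482422, 218.0], [225.10000610351562, 222.60000610351562]]
```

View pics/c_top.png

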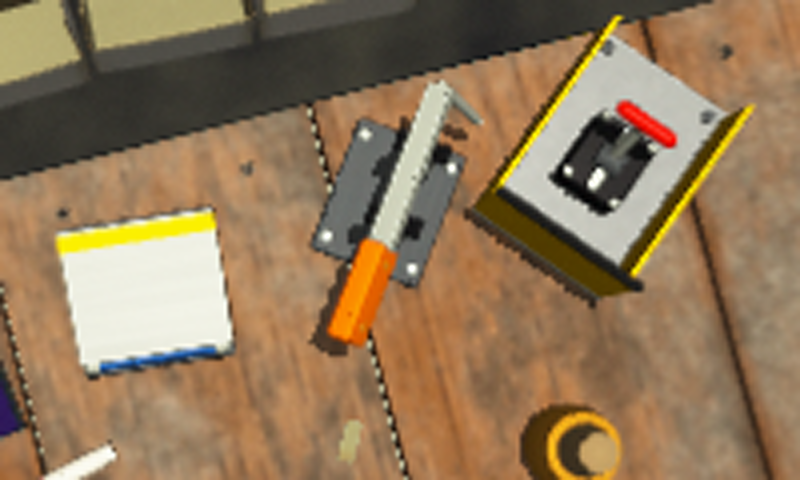

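View pics/c_scene.png

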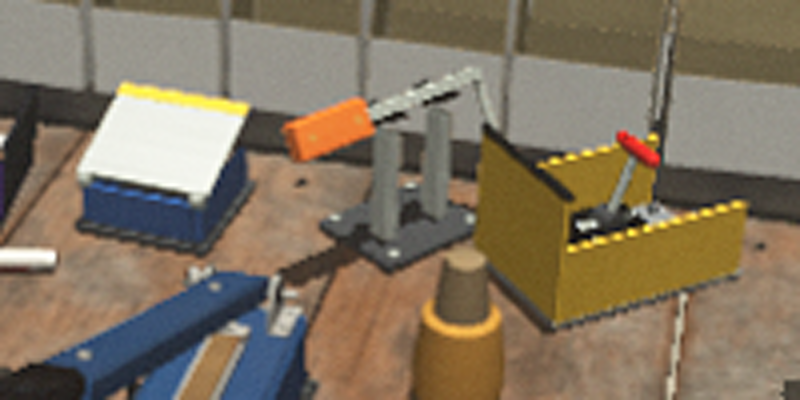

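Top crop: the handle silhouette corners are (328,334), (364,346), (367,240) and (396,250), and the hook tip is at (481,123). The guard top runs (497,188) to (640,285) there, and (485,127) to (573,200) in the scene crop. The hook leans to the right (-y), as described.

```bash
cat > fit.py <<'E'
from m import *
from scipy.optimize import least_squares
from scipy.spatial.transform import Rotation as Ro
t,s=snap('top'),snap('scene')
T=lambda u,v:np.array([u/4+200-.375,v/4+130-.375]); S=lambda u,v:np.array([u/4+200-.375,v/4+160-.375])
def fit(cor,roll,x0,free_z):
    def pts(p): return Ro.from_euler('xyz',[roll,0,p[2]],degrees=True),np.array([p[0],p[1],p[3] if free_z else x0[3]])
    def res(p):
        R,o=pts(p); return np.concatenate([(proj(c,R.apply(np.array(P,float))+o)[0]-uv) for c,P,uv in cor])
    q=least_squares(res,x0,loss='soft_l1'); print(q.x.round(1)); print(res(q.x).reshape(-1,2).round(1).tolist()); return q.x
rod=[(t,(35,9,15),T(367,240)),(t,(35,-9,-15),T(396,250)),(t,(-35,9,15),T(328,334)),(t,(-35,-9,-15),T(364,346)),(t,(150,0,-75),T(481,123)),
 (s,(-35,-9,-15),S(298,161)),(s,(35,-9,-15),S(375,130)),(s,(-35,-9,15),S(290,128))]
x0=[*onz(t,T(362,290),115)[:2],-20,115]; print(x0)
for f in(0,1): fit(rod,-30,x0,f)
g=[(t,(-79,58,114),T(497,188)),(t,(-79,-58,114),T(640,285)),(s,(-79,58,114),S(485,127)),(s,(-79,-58,114),S(573,200)),(t,(88,58,67),T(620,17)),(t,(88,-58,67),T(752,107)),(s,(88,-58,67),S(746,203))]
x0=[*onz(t,T(610,160),40)[:2],-30,0]
for f in(0,1): fit(g,0,x0,f)
print('bar',tri(t,(361.3,160.6),s,(359.2,196.9)),[onz(t,p,95).round(0) for p in((354.9,155.8),(367.7,165.4))])
print('strip',tri(t,(233.7,187.8),s,(246.8,184.4)))
print('strip ends',[onz(t,p,75).round(0) for p in ((213.8,191),(253.2,184.6))])
print('jar',onz(t,(152.9,205),92),'cone',onz(t,(200+598/4,130+450/4),113))
E
python3 fit.py
```

```text
[np.float64(425.37477154212434), np.float64(-173.46085180210684), -20, 115]
[ 423.  -173.8  -20.9  115. ]
[[-1.4, -1.1], [1.3, 1.1], [-1.3, -0.2], [-0.1, 1.2], [-0.3, -0.0], [1.5, 0.3], [0.4, 0.8], [0.2, -1.3]]
[ 422.9 -173.8  -20.9  115.5]
[[-1.4, -1.1], [1.3, 1.2], [-1.3, -0.1], [-0.1, 1.2], [-0.3, -0.0], [1.5, 0.2], [0.4, 0.7], [0.2, -1.4]]
[ 522.9 -356.7  -34.4    0. ]
[[0.1, 1.8], [0.1, 2.3], [-1.5, -1.1], [-1.7, -1.3], [0.2, -1.7], [1.4, -0.8], [1.5, -0.5]]
[ 526.8 -357.3  -34.4   -5.6]
[[-0.0, 0.6], [-0.2, 1.0], [-0.9, 0.1], [-1.1, -0.1], [-0.1, -2.6], [1.0, -1.8], [1.8, 0.6]]
bar (array([ 543.17907693, -369.65253241,   96.03188788]), np.float64(1.2214542070101393)) [array([ 556., -352.,   95.]), array([ 530., -387.,   95.])]
strip (array([466.55290581, -22.03843971,  80.75726302]), np.float64(5.423924648764944))
strip ends [array([456.,  36.,  75.]), array([475., -74.,  75.])]
jar [414.10528853 198.9251212   92.        ] cone [ 319.85126176 -332.2989123   113.        ]
```

Request:
step_arm:
  delta_pos:
    - [0.08, -0.227, 0]
    - [0.08, -0.227, 0]
    - [0.08, -0.227, 0]
    - [0.08, -0.227, 0]
    - [0.08, -0.227, 0]
    - [0.08, -0.227, 0]
    - [0.08, -0.227, 0]
    - [0.08, -0.227, 0]
  spin: [0.0133, 0, 0, 0, 0, 0, 0, 0]
  gripper: 0.3

```text
time: 1.3
tool_pos: [365.1, 186.7, 231.5]
tcp_rot: [180.0, 0.0, 159.2]
ft_force: [0.7, 0.4, 0.3]
finger_gap: 55.4
grip_force: 0.0
```

Request:
step_arm:
  delta_pos:
    - [0.036, -0.227, 0]
    - [0.036, -0.227, 0]
    - [0.036, -0.227, 0]
    - [0.036, -0.227, 0]
    - [0.036, -0.227, 0]
    - [0.036, -0.227, 0]
    - [0.036, -0.217, 0]
    - [0.036, -0.227, 0]
  spin: [0, 0, 0, 0, 0, 0, 0, 0]

```text
time: 2.3
tool_pos: [422.5, -174.6, 231.5]
tcp_rot: [180.0, 0.0, 159.1]
ft_force: [0.4, 0.1, 0.1]
finger_gap: 55.3
grip_force: 0.0
```

Request:
step_arm:
  delta_pos:
    - [0, 0, 0]
    - [0, 0, 0]
  spin: [0, 0]

```text
time: 2.55
tool_pos: [422.3, -172.8, 231.1]
tcp_rot: [180.0, -0.0, 159.1]
ft_force: [0.8, -0.4, -0.4]
finger_gap: 55.6
grip_force: 0.0
```

Request:
step_arm:
  delta_pos:
    - [0.003, -0.003, -0.139]
    - [0, 0, -0.139]
    - [0, 0, -0.139]
    - [0, 0, -0.139]
    - [0, 0, -0.139]
    - [0, 0, 0]
    - [0, 0, 0]
  spin: [0, 0, 0, 0, 0, 0, 0]

```text
time: 3.42
tool_pos: [423.7, -173.3, 93.5]
tcp_rot: [-180.0, 0.1, 159.2]
ft_force: [-0.3, 0.7, 0.0]
finger_gap: 55.9
grip_force: 0.0
```

```bash
python3 - <<'E'
from h import *
a=snap('top')[0][160:260,240:340]; b=snap('scene')[0][140:240,240:340]
cv2.imwrite('pics/d.png',cv2.resize(np.hstack([a,b]),(800,400),interpolation=cv2.INTER_CUBIC)); print(r.sense()['tool_pos'],r.sense()['ft_force'])
E
```

```text
[ 424.17934736 -173.91033403   94.04881362] [ 0.50181829 -0.64761801  0.61204226]
```

View pics/d.png

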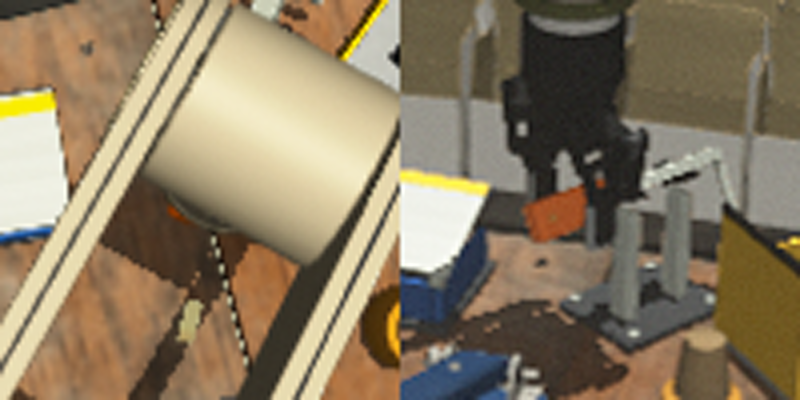

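The fingers straddle the handle at scene crop (575,200), and the rod still lies in its rest. I'll close gently.

Request:
step_arm:
  delta_pos:
    - [0, 0, 0]
    - [0, 0, 0]
    - [0, 0, 0]
    - [0, 0, 0]
  spin: [0, 0, 0, 0]
  gripper: -1
  squeeze: 40

```text
time: 4.03
tool_pos: [423.8, -173.5, 93.0]
tcp_rot: [180.0, 0.1, 159.2]
ft_force: [1.8, 5.6, 6.2]
finger_gap: 27.7
grip_force: 39.4
```

Request:
step_arm:
  delta_pos:
    - [0, 0, 0]
    - [0, 0, 0]
    - [0, 0, 0]
    - [0, 0, 0]
  spin: [0, 0, 0, 0]

```text
time: 4.53
tool_pos: [423.8, -173.5, 93.0]
tcp_rot: [180.0, 0.1, 159.2]
ft_force: [1.6, 5.4, 6.7]
finger_gap: 27.8
grip_force: 39.4
```

Request:
step_arm:
  delta_pos:
    - [0, 0, 0.03]
    - [0, 0, 0.05]
    - [0, 0, 0.1]
    - [0, 0, 0.15]
    - [0, 0, 0.15]
    - [0, 0, 0]
    - [0, 0, 0]
  spin: [0, 0, 0, 0, 0, 0, 0]

```text
time: 5.4
tool_pos: [422.5, -173.7, 187.4]
tcp_rot: [-180.0, -0.1, 159.1]
ft_force: [-0.5, 0.3, -1.8]
finger_gap: 27.6
grip_force: 39.2
```

```bash
python3 - <<'E'
from h import *
a=snap('top')[0][130:250,240:400]; b=snap('scene')[0][100:220,240:400]
cv2.imwrite('pics/e.png',cv2.resize(np.hstack([a,b]),(800,300),interpolation=cv2.INTER_CUBIC)); print(r.sense()['tool_pos'],r.sense()['ft_force'],r.sense()['finger_gap'],r.sense()['wrist_torque'])
E
```

```text
[ 422.08455525 -173.29851466  186.64778813] [ 0.43288257 -0.75727345 -1.31054662] 27.39428642335561 [ 0.05704554  0.06503418 -0.0279927 ]
```

View pics/e.png

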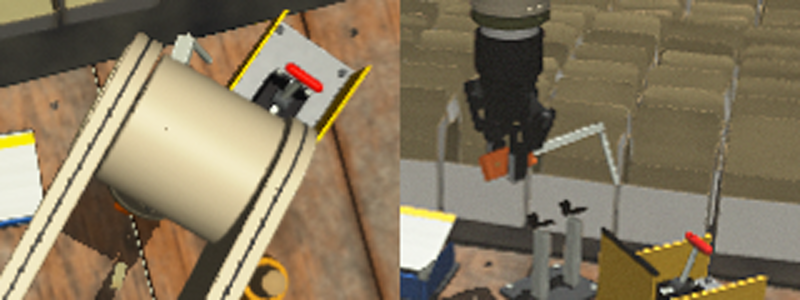

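The rod is clear of the rest and firmly held. The hook bend is at scene (603,125) and its tip at (617,183); in the top half they're at (190,40) and (209,62).

```bash
python3 - <<'E'
from h import *
t,s=snap('top'),snap('scene')
q=lambda u,v,ox,oy:(u/2.5+240-.3,v/2.5+oy-.3)
B,eb=tri(t,q(190,38,0,130),s,q(603,125,0,100)) if 0 else tri(t,q(190,38,0,130),s,q(203,125,0,100))
P,ep=tri(t,q(209,62,0,130),s,q(217,183,0,100))
p=r.sense()['tool_pos']; a=np.deg2rad(-20.9); ux=np.array([np.cos(a),np.sin(a),0]);uy=np.array([-np.sin(a),np.cos(a),0])
for n,X,e in(('bend',B,eb),('tip',P,ep)): print(n,X.round(1),round(e,1),'rel tcp along/across/z',((X-p)@ux).round(1),((X-p)@uy).round(1),(X-p)[2].round(1))
# expected for leans
for th in(0,20,22,30):
    R=np.deg2rad(th); print(th,'tip across',-75*np.sin(R),'z rel origin',-75*np.cos(R))
E
```

```text
bend [ 563.1 -228.8  209. ] 3.1 rel tcp along/across/z 151.4 -1.6 22.2
tip [ 550.5 -257.8  144.1] 1.6 rel tcp along/across/z 150.0 -33.2 -42.8
0 tip across -0.0 z rel origin -75.0
20 tip across -25.651510749425153 z rel origin -70.47694655894313
22 tip across -28.0954945061934 z rel origin -69.53878909250906
30 tip across -37.49999999999999 z rel origin -64.9519052838329
```

Request:
step_arm:
  delta_pos:
    - [0.056, -0.186, 0]
    - [0.056, -0.186, 0]
    - [0.056, -0.186, 0]
    - [0, 0, 0]
    - [0, 0, 0]
  spin: [-0.026, -0.026, -0.026, 0, 0]

```text
time: 6.22
tool_pos: [456.1, -284.8, 187.3]
tcp_rot: [180.0, -0.1, 145.1]
ft_force: [-0.3, 0.8, -1.2]
finger_gap: 27.3
grip_force: 39.6
```

Request:
step_arm:
  delta_pos:
    - [0, 0, -0.085]
    - [0, 0, -0.085]
    - [0, 0, -0.085]
    - [0, 0, -0.085]
    - [0, 0, 0]
    - [0, 0, 0]
  spin: [0, 0, 0, 0, 0, 0]

```text
time: 6.98
tool_pos: [456.8, -285.5, 120.6]
tcp_rot: [-180.0, 0.0, 145.1]
ft_force: [-0.3, -0.4, -0.8]
finger_gap: 27.8
grip_force: 39.6
```

```bash
python3 - <<'E'
from h import *
a=snap('top')[0][110:230,280:440]; b=snap('scene')[0][130:250,270:430]
cv2.imwrite('pics/f.png',cv2.resize(np.hstack([a,b]),(800,300),interpolation=cv2.INTER_CUBIC)); print(r.sense()['tool_pos'],r.sense()['tcp_rot'],r.sense()['ft_force'],r.sense()['finger_gap'])
E
```

```text
[ 457.20061712 -285.78509747  121.24653252] [-1.79996431e+02  9.29091448e-02  1.45100439e+02] [-0.18946142 -0.13615415 -1.92484587] 27.703306690775293
```

View pics/f.png

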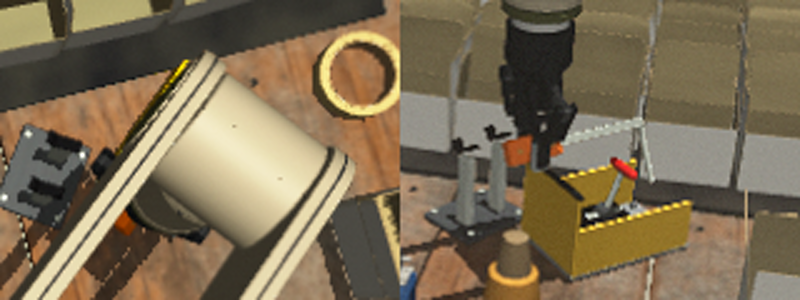

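The hook hangs just behind the red bar at scene crop (645,170), clear of the guard wall. I'll pull it towards the wall.

Request:
step_arm:
  delta_pos:
    - [-0.033, 0.023, 0]
    - [-0.033, 0.023, 0]
    - [-0.033, 0.023, 0]
    - [-0.033, 0.023, 0]
    - [-0.033, 0.023, 0]
    - [-0.033, 0.023, 0]
    - [-0.033, 0.023, 0]
  spin: [0, 0, 0, 0, 0, 0, 0]

```text
time: 7.95
tool_pos: [410.0, -252.9, 120.4]
tcp_rot: [-180.0, 0.0, 145.1]
ft_force: [0.8, -2.1, -0.1]
finger_gap: 27.2
grip_force: 40.1
```

Request:
step_arm:
  delta_pos:
    - [-0.0164, 0.0115, 0]
    - [-0.0164, 0.0115, 0]
    - [0, 0, 0]
  spin: [0, 0, 0]

```text
time: 8.32
tool_pos: [403.5, -248.3, 120.1]
tcp_rot: [-180.0, -0.0, 145.1]
ft_force: [0.3, 0.4, -1.0]
finger_gap: 27.1
grip_force: 39.9
```

Request:
step_arm:
  delta_pos:
    - [-0.0082, 0.0057, 0]
    - [-0.0082, 0.0057, 0]
    - [0, 0, 0]
  spin: [0, 0, 0]

```text
time: 8.7
tool_pos: [401.3, -247.1, 120.7]
tcp_rot: [-180.0, 0.1, 145.1]
ft_force: [4.1, -5.1, -3.9]
finger_gap: 27.5
grip_force: 39.5
```

```bash
python3 - <<'E'
from m import *
s=snap('scene')
for b in blobs(masks(s[0])['red'],6): print(b[0],b[1].round(1))
u=np.array([.819,-.574,0]);p=np.array([525,-357,0])
for a in(-.4,.2,.3,.4): print(a,proj(s,p+u*(-60*np.sin(a))+[0,0,40+60*np.cos(a)]).round(1))
print(r.sense()['ft_force'],r.sense()['tool_pos'])
E
```

```text
38.0 [176.7 223.5]
21.0 [346.8 200.6]
-0.4 [[359.3 197.1]]
0.2 [[349.4 198.5]]
0.3 [[347.7 199.3]]
0.4 [[346.  200.3]]
[ 4.85827914 -4.37560981 -3.65513963] [ 401.33190534 -247.08167458  120.6734447 ]
```

Request:
step_arm:
  delta_pos:
    - [-0.012, 0.008, 0]
    - [0, 0, 0]
  spin: [0, 0]

```text
time: 9.0
tool_pos: [400.8, -247.3, 121.7]
tcp_rot: [-179.9, 0.5, 145.1]
ft_force: [13.1, -12.4, -8.2]
finger_gap: 27.6
grip_force: 39.7
```

Request:
step_arm:
  delta_pos:
    - [0.033, -0.023, 0]
    - [0.033, -0.023, 0]
    - [0.033, -0.023, 0]
    - [0, 0, 0]
    - [0, 0, 0.1]
    - [0, 0, 0.1]
    - [0, 0, 0.15]
    - [0, 0, 0]
  spin: [0, 0, 0, 0, 0, 0, 0, 0]

```text
time: 10.0
tool_pos: [419.3, -259.4, 192.9]
tcp_rot: [-180.0, 0.3, 145.1]
ft_force: [0.3, 1.1, -1.1]
finger_gap: 27.5
grip_force: 40.4
```

```bash
python3 - <<'E'
from m import *
s=snap('scene'); t=snap('top')
for b in blobs(masks(s[0])['red'],6): print(b[0],b[1].round(1))
print(r.sense()['ft_force'],r.sense()['tool_pos'],r.sense()['wrist_torque'])
b=s[0][100:250,250:400]
cv2.imwrite('pics/g.png',cv2.resize(b,(600,600),interpolation=cv2.INTER_CUBIC))
E
```

```text
38.0 [176.7 223.5]
23.5 [347.  200.5]
[-0.2389695  -0.34519144 -1.7144231 ] [ 417.82292551 -258.29916964  189.70795934] [ 0.00800078  0.02136268 -0.01680508]
```

View pics/g.png

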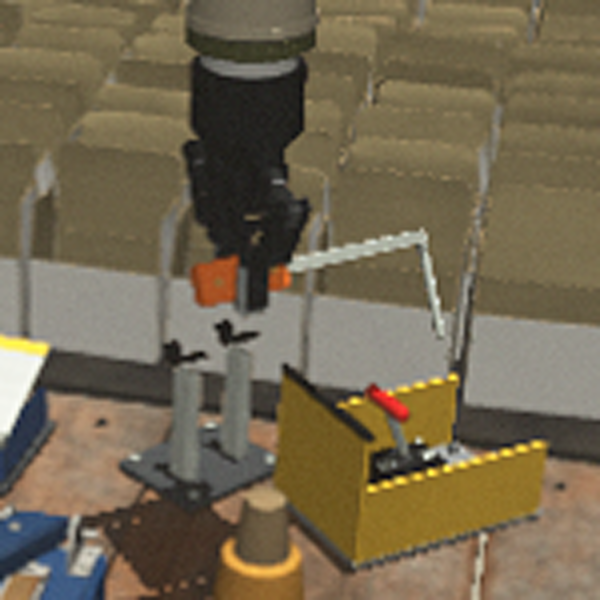

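The red bar now leans to the guard at (390,400). The hook bend is at (424,235) and its tip at (440,333), so I'll check whether the rod slipped.

```bash
python3 - <<'E'
from m import *
from scipy.spatial.transform import Rotation as Ro
s=snap('scene'); p=r.sense()['tool_pos']; print(p)
for y in(-34.9,-33,-37):
  for pit in(0,3,-3):
    R=Ro.from_euler('xyz',[-25,pit,y],degrees=True)
    print(y,pit,proj(s,R.apply([[150,0,3],[150,0,-75],[-35,-9,-15]])+p+[0,0,22]).round(1).tolist())
print('obs',[355.6,158.4],[359.6,182.9],[298.5,176])
E
```

```text
[ 417.4391689  -257.96767265  188.97292713]
-34.9 0 [[353.8, 158.9], [358.1, 185.7], [299.3, 177.1]]
-34.9 3 [[353.5, 161.4], [356.8, 188.3], [299.1, 176.5]]
-34.9 -3 [[354.0, 156.4], [359.4, 183.0], [299.4, 177.7]]
-33 0 [[352.8, 158.2], [357.4, 184.9], [299.6, 177.3]]
-33 3 [[352.5, 160.8], [356.1, 187.5], [299.5, 176.7]]
-33 -3 [[352.9, 155.8], [358.6, 182.2], [299.8, 177.8]]
-37 0 [[354.9, 159.6], [358.9, 186.6], [298.9, 177.0]]
-37 3 [[354.6, 162.1], [357.5, 189.2], [298.7, 176.4]]
-37 -3 [[355.1, 157.1], [360.1, 183.9], [299.0, 177.5]]
obs [355.6, 158.4] [359.6, 182.9] [298.5, 176]
```

Request:
step_arm:
  delta_pos:
    - [0.0084, 0.1412, 0]
    - [0.0084, 0.1412, 0]
    - [0.0084, 0.1412, 0]
    - [0, 0, 0]
    - [0, 0, 0]
  spin: [0.026, 0.026, 0.026, 0, 0]

```text
time: 10.78
tool_pos: [422.6, -173.8, 189.3]
tcp_rot: [-180.0, -0.1, 159.1]
ft_force: [0.1, -0.7, -0.9]
finger_gap: 27.5
grip_force: 40.4
```

Request:
step_arm:
  delta_pos:
    - [0, 0, -0.12]
    - [0, 0, -0.12]
    - [0, 0, -0.12]
    - [0, 0, -0.06]
    - [0, 0, 0]
    - [0, 0, 0]
  spin: [0, 0, 0, 0, 0, 0]

```text
time: 11.52
tool_pos: [423.6, -174.2, 107.2]
tcp_rot: [-180.0, 0.1, 159.1]
ft_force: [-0.6, 0.1, -0.9]
finger_gap: 27.3
grip_force: 40.4
```

Request:
step_arm:
  delta_pos:
    - [0, 0, -0.02]
    - [0, 0, -0.02]
    - [0, 0, -0.015]
    - [0, 0, 0]
  spin: [0, 0, 0, 0]

```text
time: 12.02
tool_pos: [423.0, -173.6, 95.1]
tcp_rot: [180.0, -0.0, 159.1]
ft_force: [-0.6, -0.3, 0.3]
finger_gap: 27.3
grip_force: 40.6
```

Request:
step_arm:
  delta_pos:
    - [0, 0, -0.008]
    - [0, 0, -0.007]
    - [0, 0, 0]
  spin: [0, 0, 0]

```text
time: 12.4
tool_pos: [423.4, -173.3, 92.8]
tcp_rot: [180.0, 0.0, 159.2]
ft_force: [-2.1, 5.1, 6.1]
finger_gap: 27.5
grip_force: 42.6
```

```bash
python3 - <<'E'
from m import *
s=snap('scene'); b=s[0][150:250,260:360]
cv2.imwrite('pics/i.png',cv2.resize(b,(600,600),interpolation=cv2.INTER_CUBIC)); print(r.sense()['ft_force'],r.sense()['tool_pos'],r.sense()['wrist_torque'])
E
```

```text
[-2.30518803  4.16083807  5.96868018] [ 423.40821954 -173.30762476   92.83369625] [0.66543517 0.11651552 0.23115667]
```

View pics/i.png

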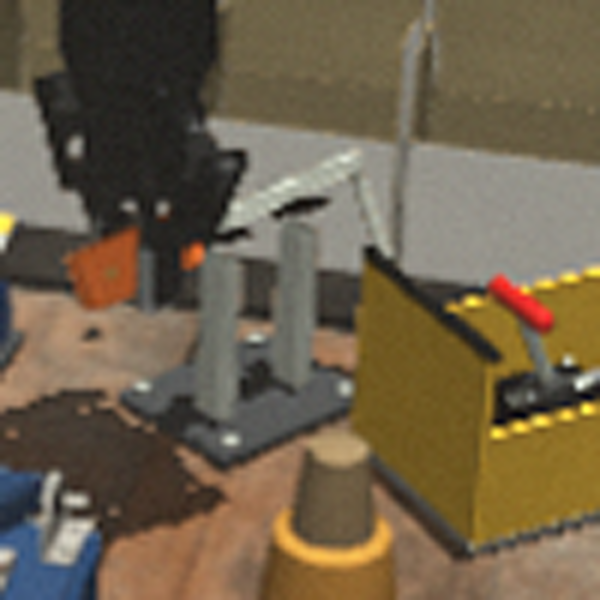

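The rod is back in the saddles at (290,200), with the same contact force as at pickup. I'll release it.

Request:
step_arm:
  delta_pos:
    - [0, 0, 0]
    - [0, 0, 0]
    - [0, 0, 0]
    - [0, 0, 0]
    - [0, 0, 0]
  spin: [0, 0, 0, 0, 0]
  gripper: 0.3

```text
time: 13.08
tool_pos: [423.0, -173.8, 92.3]
tcp_rot: [-180.0, 0.0, 159.1]
ft_force: [0.5, 0.3, 0.1]
finger_gap: 55.3
grip_force: 0.0
```

Request:
step_arm:
  delta_pos:
    - [0, 0, 0.1]
    - [0, 0, 0.15]
    - [0, 0, 0.2]
    - [0, 0, 0.2]
    - [0, 0, 0.1]
    - [0, 0.25, 0]
    - [0, 0.25, 0]
    - [0, 0.25, 0]
  spin: [0, 0, 0, 0, 0, 0, 0, 0]

```text
time: 14.08
tool_pos: [422.9, -22.5, 242.4]
tcp_rot: [180.0, 0.0, 159.1]
ft_force: [0.3, -0.8, -0.7]
finger_gap: 55.5
grip_force: 0.0
```

```bash
python3 - <<'E'
from m import *
for n in('scene','top'):
    c=snap(n); m=masks(c[0])
    for k in('orange','red','yellow'):
        for A,ce,b in blobs(m[k])[:5]: print(n,k,A,ce.round(1),b.round(1).tolist() if k!='yellow' else '')
    x0,y0=(240,130) if n=='top' else (240,140)
    c=cv2.resize(c[0][y0:y0+120,x0:x0+120],(480,480),interpolation=cv2.INTER_CUBIC); L=c if n=='scene' else np.hstack([L,c])
cv2.imwrite('pics/j.png',cv2.resize(L,(800,400)))
print(r.sense()['tool_pos'],r.sense()['ft_force'])
E
```

```text
scene orange 131.5 [281.6 192.6] [[271.3999938964844, 191.10000610351562], [289.70001220703125, 184.1999969482422], [293.0, 193.10000610351562], [274.70001220703125, 200.0]]
scene red 35.0 [176.3 223.6] [[169.8000030517578, 224.89999389648438], [170.10000610351562, 221.3000030517578], [183.3000030517578, 222.39999389648438], [183.0, 226.0]]
scene red 24.5 [346.8 200.4] [[341.29998779296875, 197.89999389648438], [343.29998779296875, 195.39999389648438], [352.20001220703125, 202.5], [350.20001220703125, 205.0]]
scene yellow 1423.5 [347.4 220.1] 
scene yellow 159.5 [357.3 202. ] 
scene yellow 105.5 [182.8 191.5] 
scene yellow 19.5 [245.2 184.2] 
top orange 83.5 [292.  204.7] [[281.0, 213.0], [290.29998779296875, 189.6999969482422], [299.6000061035156, 193.39999389648438], [290.29998779296875, 216.6999969482422]]
top red 55.5 [351.9 173.6] [[343.8999938964844, 170.5], [346.3999938964844, 167.0], [360.0, 176.5], [357.5, 180.10000610351562]]
top red 37.0 [192.5 261.1] [[186.0, 262.0], [199.1999969482422, 255.39999389648438], [201.1999969482422, 259.3999938964844], [188.0, 266.0]]
top yellow 68.5 [373.8 175.2] 
top yellow 45.0 [339.8 153.7] 
top yellow 22.0 [137.5 239. ] 
top yellow 15.0 [338.9 242.5] 
[422.84351309 -19.8662827  242.41683996] [ 1.07967345 -0.25948123 -0.55271344]
```

View pics/j.png

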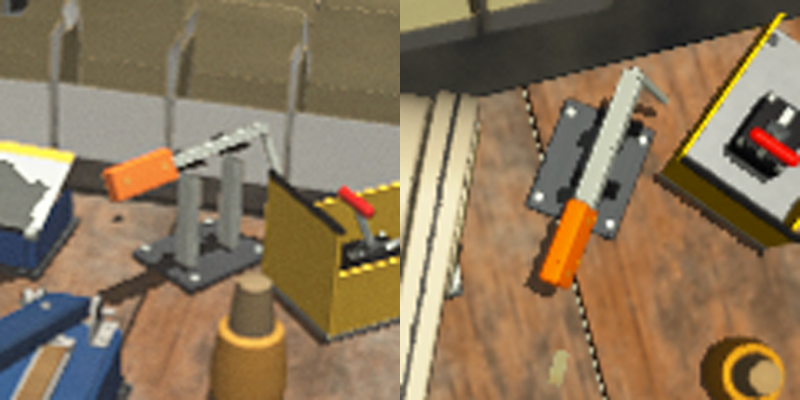

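The rod lies as it did at the start: its handle blob in the top view is unchanged, and the lever leans to the guard. Next is the plate.

```bash
python3 - <<'E'
from m import *
t,s=snap('top'),snap('scene')
X,e=tri(t,(351.9,173.6),s,(346.8,200.4)); d=X-np.array([525,-357,40]); print('bar',X.round(1),e.round(1),'x,z',d@[.819,-.574,0],d[2])
print('strip',onz(t,(233.7,187.8),78.4),[onz(t,p,78.4).round(0) for p in ((213.8,191),(253.2,184.6))])
print('robot-side blue front',[onz(t,p,46).round(0) for p in ((225,221),(253,217.2))])
print(r.sense()['tool_pos'])
E
```

```text
bar [ 507.4 -344.6   94.4] 1.8 x,z -21.54187280966761 54.35650640342709
strip [465.28497646 -19.63913795  78.4       ] [array([456.,  35.,  78.]), array([475., -74.,  78.])]
robot-side blue front [array([373.,   5.,  46.]), array([385., -74.,  46.])]
[423.04028837 -23.07825543 242.37185578]
```

Request:
step_arm:
  delta_pos:
    - [0.11, 0.009, 0]
    - [0.11, 0.009, 0]
    - [0, 0, -0.15]
    - [0, 0, -0.15]
    - [0, 0, -0.15]
    - [0, 0, -0.15]
    - [0, 0, -0.1]
    - [0, 0, 0]
  spin: [0, 0, 0, 0, 0, 0, 0, 0]
  gripper: -1

```text
time: 15.28
tool_pos: [465.5, -21.2, 100.4]
tcp_rot: [-179.9, -0.2, 159.0]
ft_force: [-0.0, 0.5, 0.6]
finger_gap: -0.4
grip_force: 0.0
```

Request:
step_arm:
  delta_pos:
    - [0, 0, -0.03]
    - [0, 0, -0.03]
    - [0, 0, -0.03]
    - [0, 0, -0.03]
    - [0, 0, 0]
  spin: [0, 0, 0, 0, 0]

```text
time: 15.9
tool_pos: [468.9, -20.1, 79.6]
tcp_rot: [179.9, 0.2, 159.2]
ft_force: [0.6, 0.9, 8.3]
finger_gap: -0.2
grip_force: 4.1
```

Request:
step_arm:
  delta_pos:
    - [0, 0, -0.02]
    - [0, 0, -0.02]
    - [0, 0, -0.02]
    - [0, 0, -0.02]
    - [0, 0, -0.02]
    - [0, 0, 0]
  spin: [0, 0, 0, 0, 0, 0]

```text
time: 16.65
tool_pos: [466.3, -20.0, 57.7]
tcp_rot: [-180.0, -0.1, 159.2]
ft_force: [-0.3, -0.0, 0.7]
finger_gap: -0.2
grip_force: 0.5
```

Request:
step_arm:
  delta_pos:
    - [0, 0, -0.015]
    - [0, 0, -0.015]
    - [0, 0, 0]
  spin: [0, 0, 0]

```text
time: 17.02
tool_pos: [466.5, -20.1, 51.8]
tcp_rot: [-180.0, -0.1, 159.1]
ft_force: [-0.5, 0.4, -0.2]
finger_gap: -0.1
grip_force: 0.0
```

Request:
step_arm:
  delta_pos:
    - [0, 0, -0.01]
    - [0, 0, -0.005]
    - [0, 0, 0]
  spin: [0, 0, 0]

```text
time: 17.4
tool_pos: [467.0, -20.1, 49.9]
tcp_rot: [-180.0, -0.0, 159.1]
ft_force: [-4.7, 0.2, 9.6]
finger_gap: 0.1
grip_force: 4.7
```

Request:
step_arm:
  delta_pos:
    - [0, 0, 0.05]
    - [0, 0, 0.15]
    - [0, 0, 0.2]
    - [0, 0, 0.25]
    - [0, 0, 0.25]
    - [0, 0.28, 0]
    - [0, 0.28, 0]
    - [0, 0.28, 0]
  spin: [0, 0, 0, 0, 0, 0, 0, 0]

```text
time: 18.4
tool_pos: [467.1, 149.4, 230.1]
tcp_rot: [180.0, 0.1, 159.1]
ft_force: [1.5, 0.3, -0.6]
finger_gap: -0.2
grip_force: 0.0
```

Request:
step_arm:
  delta_pos:
    - [0, 0.28, 0]
    - [0, 0.28, 0]
    - [0, 0.2, 0]
    - [0, 0, 0]
  spin: [0, 0, 0, 0]

```text
time: 18.9
tool_pos: [466.3, 302.5, 229.3]
tcp_rot: [180.0, -0.0, 159.3]
ft_force: [1.1, -1.0, -0.2]
finger_gap: -0.0
grip_force: 0.0
```

```bash
python3 - <<'E'
from m import *
t,s=snap('top'),snap('scene')
for n,c in(('top',t),('scene',s)):
    m=masks(c[0])
    for k in m:
        for A,ce,b in blobs(m[k])[:6]:
            print(n,k,A,ce.round(1))
print(r.sense()['tool_pos'],r.sense()['ft_force'])
u=np.array([471.,-19.,0]); 
for z in(52,78.4): print(z,proj(s,[[471 if z==52 else 465.3,-19.5,z]]).round(1),proj(t,[[471 if z==52 else 465.3,-19.5,z]]).round(1))
E
```

```text
top orange 214.0 [290.2 202.8]
top red 54.5 [352.  173.6]
top red 49.0 [193.6 260.4]
top yellow 121.0 [234.  186.2]
top yellow 64.5 [373.3 176.1]
top yellow 41.0 [340.2 153.3]
top yellow 15.0 [134.1 241.3]
top blue 3317.5 [315.3 325.1]
top blue 221.5 [152.6 204.9]
top blue 37.5 [239.3 219. ]
scene orange 135.0 [281.9 192.4]
scene red 39.0 [176.6 223.5]
scene red 24.5 [346.8 200.4]
scene yellow 1429.5 [347.3 220.1]
scene yellow 160.5 [357.3 202. ]
scene yellow 108.0 [182.9 191.5]
scene yellow 25.5 [247.1 191.2]
scene blue 3302.5 [228.8 310.7]
scene blue 382.5 [238.6 241.7]
scene blue 254.5 [235.3 212.3]
scene blue 101.0 [181.5 174.5]
[466.83400653 299.9431853  229.287884  ] [-0.88756527 -0.78031632 -0.93432871]
52 [[246.2 191.6]] [[234.2 186.6]]
78.4 [[245.1 185. ]] [[233.6 187.8]]
```

The plate strip images exactly where a level plate should be. The rod, lever and jar are as they should be, and the arm is clear.

```bash
python3 -c "
from bench import r
print(r.hand_in())"
```

```text
the job is handed in; nothing more can be done
None
```

The lever is pulled over to its stop, the rod is back in its rest as it lay, and the plate is snapped level; I never went near the jar or cone, and handed in after about 19 s of the 48 s allowed (no verdict was returned).

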